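Lay out the re-keying tray for a keyed-alike order

TASK

Lay out the re-keying tray for a keyed-alike order: pull the long follower rod out of the spring clips and lay it in the pair of narrow V-notched rests, lay the long double lock cylinder on its side across the pair of wide flat-bottomed rests, lay the padlock flat in the rectangular bin and stand the pin pot upright in the round dish. Leave the short rod in its clips and the short half cylinder where it lies.

Things in the scene. Friction and masses are not known exactly. Their poses are not given: they have to be found in the camera images.
- long_rod: To move: plug follower, plain aluminium rod, 14 mm diameter, 120 mm long, 55 g. Origin mid-rod on its axis; x along it. At start level, axis 24 mm over the bench, in two sprung clips 10 mm wide, 30 mm (+-4) either side of its middle, tops 38 mm over the bench, on a fixed 12 mm board. Grip across at the middle, between the clips; a straight pull up of 7 to 11 N frees it within 10 mm.
- short_rod: Look-alike, stays in its clips: rod of 14 mm diameter but only 80 mm long, origin mid-rod on its axis, x along it. It lies parallel to the long rod, 90 mm beside it, in the other clips of the same wooden board (100 x 150 mm, 12 mm thick); an empty pair of clips lies half-way between them.
- double_cylinder: To move: double lock cylinder of oval profile, nickel-plated, lying on its side on the bench: 80 mm long (x), 31 mm wide (y, edges rounded to 8.5 mm radius), 17 mm high (z); a key plug at both ends, dark cam in the middle; 260 g. Origin: centre of its underside as it lies; z up.
- half_cylinder: Look-alike, stays where it lies on the bench: half cylinder of the same profile (31 mm wide, 17 mm high, on its side) but only 45 mm long, one key plug, dark cam at the other end. Origin: centre of its underside.
- padlock: To move: padlock lying flat: brass body 35 (x) by 40 (y) mm, 16 mm thick, steel shackle (6.5 mm bar) on its +x side, 62 mm long in all; 170 g. Origin: underside, under the centre of the brass body, so it reaches 17.5 mm to -x and 44.5 mm to +x; z up. Grip the brass across y.
- pin_pot: To move: pin pot, a small round closed metal pot, diameter 40 mm, 28 mm high, standing upright, lid up; 60 g. Origin: centre of its underside; z up along its axis.
- rod_rest: Target of the long rod: two ribs across, at x = -40 and +40 mm, 8 mm thick, tops 21 mm up, each with a narrow V notch (30 mm wide on top). The rod lies in both notches along x, its axis 17 mm over the underside; between the ribs is room for fingers (floor 3 mm). Grey module 120 x 96 mm (x, y), one of four in a low tray, order varies. Origin: centre of its underside, 4 mm over the bench.
- cylinder_rest: Target of the double cylinder: two ribs across, at x = -28 and +28 mm, 8 mm thick, 80 mm wide, tops 19 mm up, with wide notches (flat 35 mm wide and 10 mm up, flaring to 48 mm). The cylinder lies along x, its underside 10 mm up; 48 mm for fingers between ribs, floor 3 mm. Grey module 120 x 96 mm (x, y), one of four in a low tray, order varies. Origin: centre of its underside, 4 mm over the bench.
- padlock_bin: Target of the padlock: plain rectangular open bin, inside 114 x 90 mm (x, y), walls 3 mm thick and 16 mm high, floor 3 mm up. The padlock lies flat on the floor, wholly inside, either way round. Grey module 120 x 96 mm (x, y), one of four in a low tray, order varies. Origin: centre of its underside, 4 mm over the bench.
- pot_dish: Target of the pin pot: one round shallow dish at the module's centre, inside diameter 60 mm, its floor 5 mm and its rim 10 mm over the underside. The pot stands upright on the dish's floor. Grey module 120 x 96 mm (x, y), one of four in a low tray, order varies. Origin: centre of its underside, 4 mm over the bench.
There are look-alikes about, which are no part of the job. Leave any red look-alike of the double_cylinder alone. What is shaped like the padlock but blue is not meant.

How it is judged:
At the end, for the whole second after the job is handed in: Rod in both V notches (15 mm along, 8 across); double cylinder flat on both wide ribs (12 along, 8 across); padlock flat on the bin floor; pot upright in the dish (13 mm); all aligned within 0.15 rad, released, still; short rod moved under 12 mm, half cylinder under 20 mm (x of long_rod in the frame of rod_rest between -0.015 and 0.015 m and y of long_rod in the frame of rod_rest between -0.008 and 0.008 m and z of long_rod in the frame of rod_rest between 0.012 and 0.021 m and angle between the x axis of long_rod and the x axis of rod_rest, either way round below 0.15 rad and x of double_cylinder in the frame of cylinder_rest between -0.012 and 0.012 m and y of double_cylinder in the frame of cylinder_rest between -0.008 and 0.008 m and z of double_cylinder in the frame of cylinder_rest between 0.006 and 0.014 m and angle between the x axis of double_cylinder and the x axis of cylinder_rest, either way round below 0.15 rad and angle between each of double_cylinder, padlock's own z axis and vertical below 0.15 rad and x of padlock in the frame of padlock_bin between -0.042 and 0.042 m and y of padlock in the frame of padlock_bin between -0.032 and 0.032 m and z of padlock in the frame of padlock_bin between -0.001 and 0.008 m and horizontal distance between pin_pot and pot_dish below 0.013 m and angle between pin_pot's own z axis and vertical below 0.12 rad and z of pin_pot in the frame of pot_dish between 0.001 and 0.009 m and linear speed of each of long_rod, double_cylinder, padlock, pin_pot below 0.02 m/s and angular speed of each of long_rod, double_cylinder, padlock, pin_pot below 0.3 rad/s and distance of half_cylinder from where it was at the start of the episode below 0.02 m and distance of short_rod from where it was at the start of the episode below 0.012 m); the robot touches nothing.
It fails at once if the short rod was pulled from its clips or shifted by more than 12 mm (distance of short_rod from where it was at the start of the episode above 0.012 m).
It fails at once if the half cylinder was shifted by more than 20 mm (distance of half_cylinder from where it was at the start of the episode above 0.02 m).
It also fails if it takes over 115 s, if anything falls off the work surface, if the arm or the gripper's body presses on something with over 40 N, if the wrist force passes 120 N, or if a joint passes its speed limit or range.

ROBOT

A 6-joint arm with a two-finger parallel gripper is mounted at the origin on the work surface. World frame = base frame: x ahead of the robot, y to its left, z up, the work surface at z = 0. Lengths are in m, angles in rad, forces in N, time in s.
With the tool pointing down it reaches from about 0.325 to 0.875 m from the base axis. Payload 4.4 kg.
Tool frame: the origin (TCP) lies on the mounting face of the last link; the fingertips stand bot.tip_reach ahead of it and the grasp point (between the pads) lies 155 mm ahead of it (bot.tip_reach is the distance from the TCP to the fingertips, in m); z points along the fingers, y is the line along which they close (so a half turn about z gives the same grasp; the last joint's range is limited). The gripper opens to 85 mm and grips with 20 to 120 N. Pads are 22 mm wide; open, the fingers measure 114 mm over their backs; the gripper's body (76 mm by 85 mm) begins 54 mm behind the grasp point. The pads swing forward as they close: fully open they stand 13 mm farther back than shut.
Start: joints at [1.022, 0.207, 1.542, -0, 1.393, -0.15], TCP at [0.223, 0.53, 0.405] pointing down, gripper open.
Joint ranges: [-2.73, 2.73], [-0.86, 2.22], [0.23, 2.46], [-1.11, 4.25], [0.08, 2.63], [-2.82, 2.82]. Speed limits (rad/s): [2.79, 2.79, 3.14, 3.14, 3.14, 3.14].

INTERFACE

Orientations are given as a unit quaternion [w, x, y, z].
In Python, from cell import telemetry, snapshot, camera_params, bot gives the robot as it stands.
- The arm moves only by the tool arm_command, never from a script. Its argument "increments" is one flat list of numbers, 7 for each row, row after row: the turn, a rotation vector about the tool's x, y, z in rad, then the shift along the tool's x, y, z in mm, then the closure, from -1 (fully open) to 1 (shut). A call has 1 to 12 rows; each row shifts and turns the commanded pose from where the row before left it, along the tool's axes as they then stand; what a row does not reach is not made up. A row lasts 1/10 s, in which the tool goes at most 50 mm and 8.59 degrees, less where a joint would pass 70% of its speed; a pose out of reach is approached as far as the arm can. A call is refused whole if a number of a shift passes 50 or a number of a turn 0.15, either way. A call with a gripper value outside its range is refused whole. The fingers move at their own pace and stop on an object; "squeeze" is the grip in N (left out, the last holds). Time passes only in rows, so rows that do not move let the fingers close. It gives the time, the measured TCP pose, the force, the opening and the grip force at its end, in the units of the state.
- telemetry.read_state(): the state, without advancing time (a new reading comes with each control period).
- snapshot(name): name is "scene" or "top" or "wrist"; returns (picture, depth): 384x512x3 uint8, red, green, blue; 384x512 float32, m along the optical axis (not along the pixel's ray), 0 where there is no reading.
- camera_params(name): a dict with "fx", "fy", "cx", "cy" (pixels), "k1" (the pictures are not rectified: a ray, as slopes to the right and down, at radius r is drawn at 1 + k1 r^2 times it, then the intrinsics apply), "eye" and "attitude" of the camera in the world. Camera axes: x right, y up, looking along -z (the intrinsics and any distortion apply to the point x, -y, -z); pixel columns grow to the right and rows downward; lengths in m; the calibration is good to about 2 mm. A picture is of the moment at which its call begins: read the wrist's pose just before it. camera_params takes no time and is no camera call; for the wrist camera it gives the pose at the moment of the call.
- bot.sign_off(): hands the job in; it is judged then, once.
The state is a dict: "clock": time; "q": joint angles; "joint_velocities": joint speeds; "effort": joint torques, N m; "tool_pos": TCP position; "ee_rot": TCP orientation; "ft_force": force on the tool from outside, world axes, zero at the start; "wrist_torque": the same for the moment, N m; "grip_width": opening from 0.0 (shut) to 1.0 (fully open); "grasp_force": force on a finger pad.
Only numpy, scipy, OpenCV 4.12 (cv2) and the standard library are available. Lean on these libraries where they do the work, as an engineer would, in place of code of your own. Each camera call takes 0.05 s, during which the arm holds its last target. There are 200 camera calls.

## Working session

There is one attempt and no reset: what is moved stays moved. The work goes in short steps, Python scripts to look and compute and a tool call to move; the robot and the scene stay as the last step left them, time stands still between calls to the robot, and variables do not carry over. Pictures are saved under pics/ and viewed, at most 14 in all, crops included, and the job is handed in when it is done.

Besides the shell and the picture viewer there is one more tool, called after ">>>" as name(argument=value, ...), one argument or row to a line, values as JSON. arm_command: Moves the arm, as the interface text tells. Its arguments: {"type":"object","properties":{"increments":{"type":"array"},"squeeze":{"type":"number"}},"required":["increments"]}

```bash
ls; mkdir -p pics
python3 - <<'E'
from cell import telemetry, snapshot, camera_params, bot
import cv2,numpy as np
s=telemetry.read_state();print(s['tool_pos'],s['ee_rot'],s['clock'],bot.tip_reach)
for n in ("scene","top"):
    p,d=snapshot(n);np.savez(f'pics/{n}0.npz',p=p,d=d);print(n,camera_params(n))
    cv2.imwrite(f'pics/{n}0.png',cv2.resize(p[:,:,::-1],(800,600),interpolation=cv2.INTER_CUBIC))
E
```

```text
pics
[0.22308212 0.52954828 0.40346895] [-4.29156658e-04  1.98076909e-01  9.80185741e-01 -1.12601139e-03] 0.0 0.1734
scene {'fx': 366.5391279312886, 'fy': 366.5391279312886, 'cx': 252.09771471405284, 'cy': 190.5637717043635, 'k1': 0.02744627617080614, 'eye': array([ 0.78708171, -0.37178314,  0.78342902]), 'attitude': array([0.9207182 , 0.24809597, 0.0854745 , 0.28882606])}
top {'fx': 452.3325452748317, 'fy': 452.3325452748317, 'cx': 255.02559475374292, 'cy': 189.31341663907716, 'k1': -0.12933764320367871, 'eye': array([ 4.69140759e-01, -1.05282235e-03,  1.08716547e+00]), 'attitude': array([-0.70107939, -0.02035611,  0.01801322,  0.71256497])}
```

View pics/top0.png

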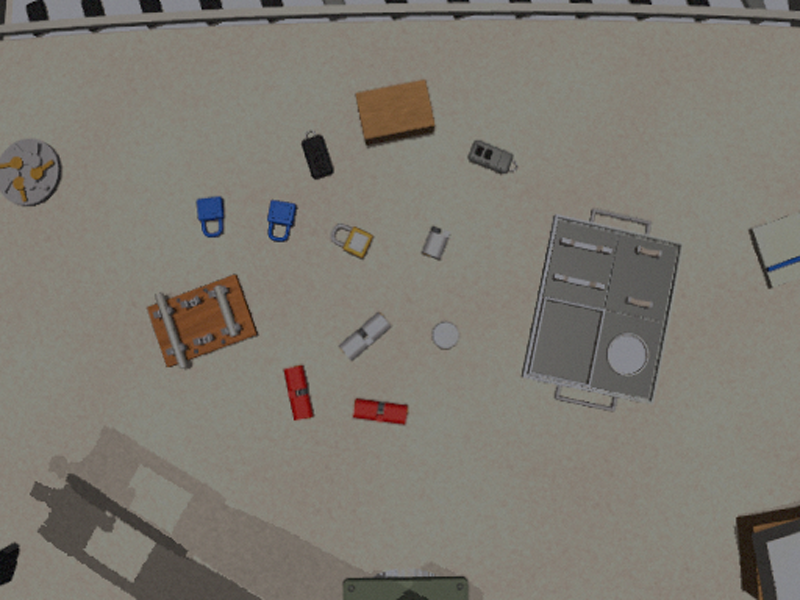

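View pics/scene0.png

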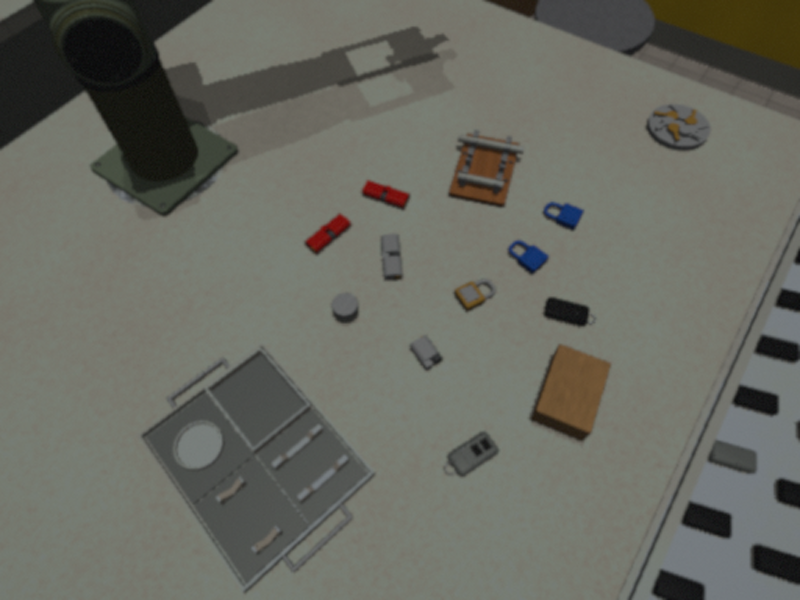

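The top view shows these candidates (px in the 800x600 view):
- **Rods:** the long rod is at (173,330) and the short rod at (228,310).
- **Cylinders:** the silver double is at (365,336). The red look-alikes are at (298,392) and (380,411), and the half cylinder is at (435,242).
- **Padlocks:** brass at (353,240). The blue ones are at (210,216) and (281,220).
- **Pot:** (445,335).
- **Tray:** cylinder rest at (584,265), rod rest at (643,277), bin at (567,342), dish at (628,354).

I choose the longer rod, the silver double cylinder, the brass padlock and the pot. Next I'll check them in enlarged crops.

```bash
python3 - <<'E'
import cv2,numpy as np
p=np.load('pics/top0.npz')['p'][:,:,::-1]
# crop A: cols 90-300 rows 135-275 x3.8 ; crop B cols 325-445 rows 130-265 x4.4
cv2.imwrite('pics/A.png',cv2.resize(p[135:275,90:300],None,fx=3.8,fy=3.8,interpolation=cv2.INTER_CUBIC))
cv2.imwrite('pics/B.png',cv2.resize(p[130:265,325:445],None,fx=4.4,fy=4.4,interpolation=cv2.INTER_CUBIC))
E
cat > h.py <<'E'
import numpy as np,cv2
from scipy.spatial.transform import Rotation as R
from cell import telemetry,snapshot,camera_params,bot
def ray(c,u,v):
    K=np.array([[c['fx'],0,c['cx']],[0,c['fy'],c['cy']],[0,0,1]])
    n=cv2.undistortPoints(np.array([[[u,v]]],float),K,np.array([c['k1'],0,0,0,0]))[0,0]
    q=c['attitude'];return R.from_quat(q[[1,2,3,0]]).apply([n[0],-n[1],-1])
def at(c,u,v,z):
    r=ray(c,u,v);return (c['eye']+r*(z-c['eye'][2])/r[2])
E
```

```text
(no output)
```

View pics/A.png

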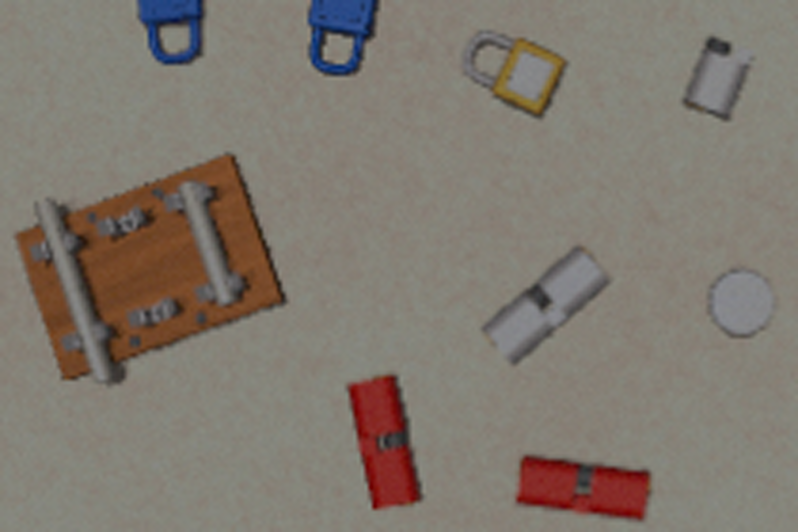

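View pics/B.png

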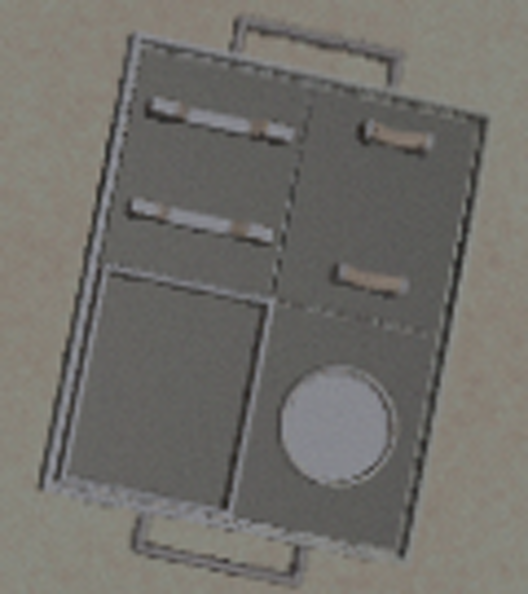

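Crop A confirms the long rod from (48,205) to (111,376), against the shorter one from (193,188) to (230,298). It also shows the silver double cylinder with its cam at (547,304), the brass body at (530,78) with its shackle to the left, and the pot at (742,302). Crop B shows the cylinder-rest ribs at (223,119) and (201,221), the narrow-notch ribs at (398,136) and (371,279), the bin at (168,388) and the dish at (337,425).

Run:
```python
from h import *
c=camera_params('top');np.set_printoptions(precision=4,suppress=True)
A=lambda u,v,z:at(c,90-.5+(u+.5)/3.8,135-.5+(v+.5)/3.8,z)
B=lambda u,v,z:at(c,325-.5+(u+.5)/4.4,130-.5+(v+.5)/4.4,z)
def show(n,a,b,w=None):
    d=b-a;print(n,'mid',((a+b)/2)[:2],'len',np.hypot(*d[:2]),'ang',np.degrees(np.arctan2(d[1],d[0])))
show('rod',A(111,376,.024),A(48,205,.024))
show('short',A(230,298,.024),A(193,188,.024))
m=lambda f,p,q,z:(f(*p,z)+f(*q,z))/2
show('dbl',m(A,(484,328),(515,362),.009),m(A,(580,247),(609,275),.009))
show('pad(x dir)',m(A,(566,62),(543,116),.014),m(A,(517,38),(493,95),.014))
print('pot',A(742,302,.028))
show('half',A(706,112,.009),A(727,45,.009))
show('cyl rest',m(B,(130,206),(272,235),.023),m(B,(150,105),(297,132),.023))
show('rod rest',m(B,(336,271),(406,287),.024),m(B,(363,130),(432,142),.024))
show('bin',m(B,(230,510),(65,480),.02),m(B,(105,265),(272,297),.02))
print('dish',B(337,425,.012))
d=np.load('pics/top0.npz')['d']
```

```text
rod mid [0.4808 0.3474] len 0.11506976431919799 ang 20.55113128834946
short mid [0.5092 0.2627] len 0.07284888481859553 ang 18.5647213148714
dbl mid [0.4688 0.0541] len 0.0794672115781681 ang -49.4164166333197
pad(x dir) mid [0.6104 0.0628] len 0.034337706456056175 ang 64.46196085221048
pot [ 0.4675 -0.0669  0.028 ]
half mid [ 0.6086 -0.0548] len 0.04467155229013073 ang -18.415436969571633
cyl rest mid [ 0.573  -0.2796] len 0.05711352817470366 ang -14.475706195906847
rod rest mid [ 0.5509 -0.3741] len 0.07982339458749615 ang -12.917776435976595
bin mid [ 0.4554 -0.2527] len 0.11758699170081822 ang -12.437868964747452
dish [ 0.4331 -0.3477  0.012 ]
```

```bash
cat >> h.py <<'E'
def go(x,y,z,yaw):
    """tool-frame shift (mm) and turn to TCP (x,y,z), pointing down, closing line at yaw deg (mod 180)"""
    s=telemetry.read_state();q=np.array(s['ee_rot']);T=R.from_quat(q[[1,2,3,0]])
    sh=T.inv().apply(np.array([x,y,z])-s['tool_pos'])*1000
    out=[]
    for k in (0,180):
        a=np.radians(yaw+k);Y=np.array([np.cos(a),np.sin(a),0]);Z=np.array([0,0,-1.]);X=np.cross(Y,Z)
        out.append((T.inv()*R.from_matrix(np.array([X,Y,Z]).T)).as_rotvec())
    print('t',round(s['clock'],2),'q6',round(s['q'][5],2),'z',round(s['tool_pos'][2],4),'shift',np.round(sh,1),'turn',*[np.round(o,3) for o in out])
E
python3 -c "
from h import *
go(.4808,.3474,.30,109.5)"
```

```text
t 0.1 q6 -0.15 z 0.4036 shift [-308.2  -67.6  103.6] turn [-0.002 -0.001 -0.739] [-1.000e-03  2.000e-03  2.402e+00]
```

>>> arm_command(
  increments=[0, 0, 0, -44, -9.7, 14.8, 0, 0, 0, 0, -44, -9.7, 14.8, 0, 0, 0, 0, -44, -9.7, 14.8, 0, 0, 0, 0, -44, -9.7, 14.8, 0, 0, 0, 0, -44, -9.7, 14.8, 0, 0, 0, 0, -44, -9.7, 14.8, 0, 0, 0, 0, -44, -9.7, 14.8, 0, 0, 0, -0.148, 0, 0, 0, 0, 0, 0, -0.148, 0, 0, 0, 0, 0, 0, -0.148, 0, 0, 0, 0, 0, 0, -0.148, 0, 0, 0, 0, 0, 0, -0.148, 0, 0, 0, 0],
)

```text
clock: 1.3
tool_pos: [0.4806, 0.3475, 0.3003]
ee_rot: [-0.001, -0.173, 0.985, -0.0]
ft_force: [1.0, -0.2, -0.3]
grip_width: 0.503
grasp_force: 0.0
```

Run:
```python
from h import *
go(.4808,.3474,.30,109.5)
c=camera_params('wrist');p,d=snapshot('wrist');np.savez('pics/w1.npz',p=p,d=d,**c);print(c)
cv2.imwrite('pics/w1.png',cv2.resize(p[:,:,::-1],(800,600),interpolation=cv2.INTER_CUBIC))
```

```text
t 1.3 q6 -1.44 z 0.3003 shift [-0.2 -0.1  0.3] turn [-0.    -0.001  0.007] [ 2.000e-03 -0.000e+00 -3.135e+00]
{'fx': 298.9899612389608, 'fy': 298.9899612389608, 'cx': 257.77227698387344, 'cy': 187.16205741439822, 'k1': -0.07636077940568886, 'eye': array([0.41869474, 0.32469254, 0.27030752]), 'attitude': array([ 0.56938988, -0.07488541, -0.10660244,  0.81167928])}
```

View pics/w1.png

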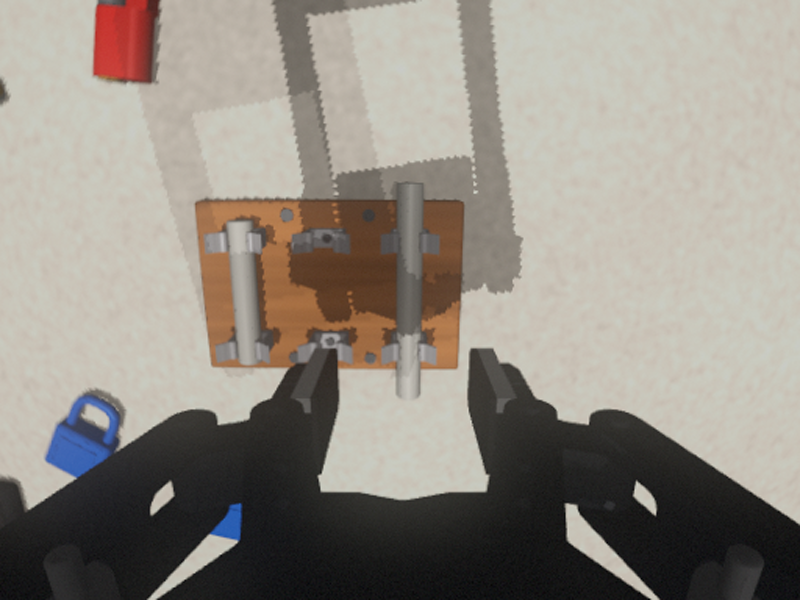

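The wrist view shows the long rod from (410,185) to (408,397) between the fingers, with its clips at (411,242) and (408,346). The short rod is at (245,290).

Run:
```python
from h import *
n=np.load('pics/w1.npz');W=lambda u,v,z:at(n,(u+.5)*.64-.5,(v+.5)*.64-.5,z)
a,b=W(410,185,.024),W(408.5,397,.024);d=a-b;print(a,b,(a+b)/2,np.hypot(*d[:2]),np.degrees(np.arctan2(d[1],d[0])))
a,b=W(411,242,.034),W(409,346,.034);print('clips',(a+b)/2)
a,b=W(410,210,.027),W(409,380,.027);d=a-b;print(np.degrees(np.arctan2(d[1],d[0])))
```

```text
[0.4253122  0.33085778 0.024     ] [0.53871019 0.37147008 0.024     ] [0.48201119 0.35116393 0.024     ] 0.12045108309399707 -160.29554495245333
clips [0.47833569 0.35010261 0.034     ]
-160.22003262193456
```

>>> arm_command(
  increments=[0, 0, 0, -1.3, 3, 30, 0, 0, 0, 0, 0, 0, 30, 0, 0, 0, 0, 0, 0, 25, 0, 0, 0, 0, 0, 0, 15, 0, 0, 0, 0, 0, 0, 12, 0, 0, 0, 0, 0, 0, 0, 0.3, 0, 0, 0, 0, 0, 0, 0.6, 0, 0, 0, 0, 0, 0, 0.75, 0, 0, 0, 0, 0, 0, 1, 0, 0, 0, 0, 0, 0, 1, 0, 0, 0, 0, 0, 0, 1, 0, 0, 0, 0, 0, 0, 1],
  squeeze=60,
)

```text
clock: 2.55
tool_pos: [0.4816, 0.3513, 0.1902]
ee_rot: [0.001, -0.17, 0.985, 0.0]
ft_force: [-0.3, 0.3, 4.8]
grip_width: 0.132
grasp_force: 59.2
```

>>> arm_command(
  increments=[0, 0, 0, 0, 0, -3, 1, 0, 0, 0, 0, 0, -3, 1, 0, 0, 0, 0, 0, -3, 1, 0, 0, 0, 0, 0, -3, 1, 0, 0, 0, 0, 0, -3, 1, 0, 0, 0, 0, 0, -5, 1, 0, 0, 0, 0, 0, -10, 1, 0, 0, 0, 0, 0, 0, 1],
)

```text
clock: 3.35
tool_pos: [0.482, 0.3515, 0.2216]
ee_rot: [0.002, -0.17, 0.985, 0.001]
ft_force: [0.0, -0.9, 0.2]
grip_width: 0.133
grasp_force: 59.2
```

Run:
```python
from h import *
s=telemetry.read_state();print(s['grip_width'],s['grasp_force'],s['ft_force'],s['tool_pos'],s['ee_rot'])
c=camera_params('wrist');p,d=snapshot('wrist');np.savez('pics/w2.npz',p=p,d=d,**c)
cv2.imwrite('pics/w2.png',cv2.resize(p[:,:,::-1],(800,600),interpolation=cv2.INTER_CUBIC))
```

```text
0.13301794642677134 59.18813645839691 [ 0.02161487 -0.92157998  0.2259442 ] [0.48199101 0.35153866 0.22155587] [ 2.15453017e-03 -1.69806041e-01  9.85474889e-01  7.14299036e-04]
```

View pics/w2.png

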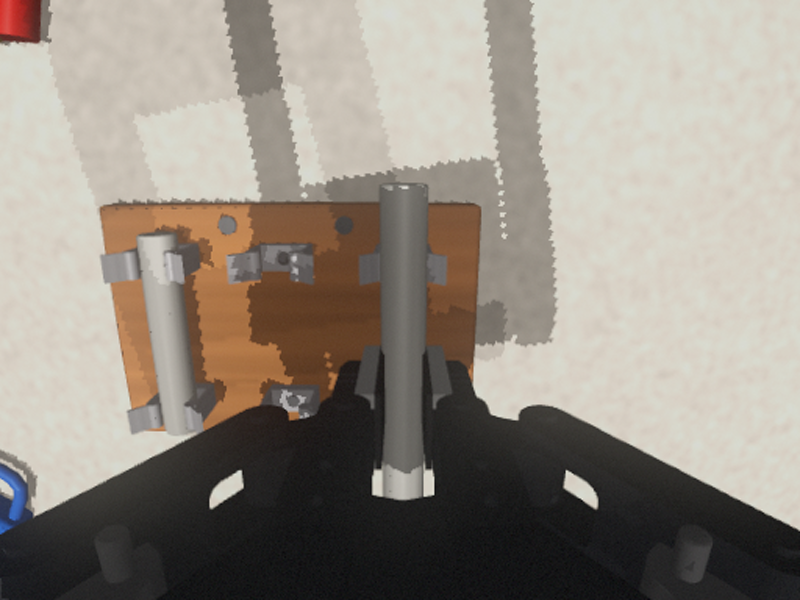

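The rod is out of its clips and held between the pads, running from (404,185) to (404,497). The short rod is still seated at (165,335). I'll measure the rod's pose in the hand from depth and plan the traverse.

Run:
```python
from h import *
n=np.load('pics/w2.npz');d=n['d']
for v in (195,230,270,310,345,470,490):
    uu,vv=404*.64-.3,v*.64-.3
    z=np.median(d[int(vv)-1:int(vv)+2,int(uu)-1:int(uu)+2]);r=ray(n,uu,vv);print(v,n['eye']+r*z)
go(.482,.3515,.36,103)
# tray targets: rod rest
go(.5508,-.3738,.36,77.0)
```

```text
195 [0.42727042 0.33205762 0.06320964]
230 [0.43626015 0.3352585  0.06258176]
270 [0.44676252 0.33899505 0.06318373]
310 [0.45790371 0.34296132 0.06290088]
345 [0.46802274 0.34656312 0.06298161]
470 [0.50877042 0.36107002 0.06282366]
490 [0.51621697 0.36372176 0.06264646]
t 3.4 q6 -1.43 z 0.2208 shift [-8.000e-01  1.000e-01 -1.392e+02] turn [0.001 0.003 0.114] [-5.000e-03  1.000e-03 -3.027e+00]
t 3.4 q6 -1.43 z 0.2208 shift [ 177.1 -706.4 -140.1] turn [0.001 0.003 0.568] [-4.000e-03  2.000e-03 -2.573e+00]
```

>>> arm_command(
  increments=[0, 0, 0, 0, 0, -35, 1, 0, 0, 0, 0, 0, -35, 1, 0, 0, 0, 0, 0, -35, 1, 0, 0, 0, 10, -40, 0, 1, 0, 0, 0, 10, -40, 0, 1, 0, 0, 0, 10, -40, 0, 1, 0, 0, 0, 10, -40, 0, 1, 0, 0, 0, 10, -40, 0, 1, 0, 0, 0, 10, -40, 0, 1, 0, 0, 0, 10, -40, 0, 1, 0, 0, 0, 10, -40, 0, 1, 0, 0, 0, 10, -40, 0, 1],
)

```text
clock: 4.6
tool_pos: [0.5164, -0.02, 0.3243]
ee_rot: [0.0, -0.17, 0.985, -0.0]
ft_force: [0.1, -1.0, -0.9]
grip_width: 0.133
grasp_force: 59.2
```

>>> arm_command(
  increments=[0, 0, 0, 10, -40, 0, 1, 0, 0, 0, 10, -40, 0, 1, 0, 0, 0, 10, -40, 0, 1, 0, 0, 0, 10, -40, 0, 1, 0, 0, 0, 10, -40, 0, 1, 0, 0, 0, 10, -40, 0, 1, 0, 0, 0, 10, -40, 0, 1, 0, 0, 0.142, 0, 0, 0, 1, 0, 0, 0.142, 0, 0, 0, 1, 0, 0, 0.142, 0, 0, 0, 1, 0, 0, 0.142, 0, 0, 0, 1, 0, 0, 0, 0, 0, 0, 1],
)

```text
clock: 5.8
tool_pos: [0.5442, -0.3057, 0.3239]
ee_rot: [-0.0, 0.113, 0.994, 0.0]
ft_force: [-0.7, 0.5, -0.6]
grip_width: 0.134
grasp_force: 59.2
```

Run:
```python
from h import *
go(.5508,-.3738,.26,77.0)
c=camera_params('wrist');p,d=snapshot('wrist');np.savez('pics/w3.npz',p=p,d=d,**c)
cv2.imwrite('pics/w3.png',cv2.resize(p[:,:,::-1],(800,600),interpolation=cv2.INTER_CUBIC))
```

```text
t 5.8 q6 -1.99 z 0.3239 shift [-21.8 -64.9  63.8] turn [ 0. -0.  0.] [ 1.000e-03  0.000e+00 -3.141e+00]
```

View pics/w3.png

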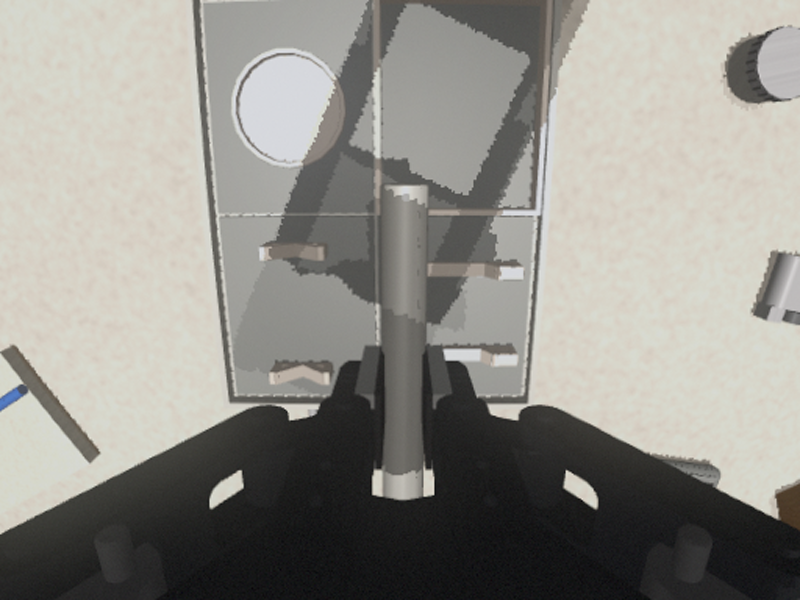

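The wrist view shows the rod-rest ribs with their notches centred at about (293,247) and (300,369), and the dish at (288,107). The cylinder-rest ribs are to the right.

Run:
```python
from h import *
n=np.load('pics/w3.npz');W=lambda u,v,z:at(n,(u+.5)*.64-.5,(v+.5)*.64-.5,z)
a,b=W(293,247,.022),W(300.5,369,.022);d=a-b;print(a,b,(a+b)/2,np.hypot(*d[:2]),np.degrees(np.arctan2(d[1],d[0])))
print('dish',W(288,107,.013))
# tray outer corners bottom-left / right edges near side
a,b=W(230,402,.008),W(528,402,.008);d=b-a;print('near edge',a,b,np.degrees(np.arctan2(d[1],d[0])))
m=(W(293,247,.022)+W(300.5,369,.022))/2
go(m[0],m[1],.25,77)
```

```text
[ 0.50945779 -0.36468888  0.022     ] [ 0.5854217  -0.38227679  0.022     ] [ 0.54743975 -0.37348284  0.022     ] 0.0779733932849336 166.96401200980827
dish [ 0.43180679 -0.34762837  0.013     ]
near edge [ 0.60394099 -0.44180811  0.008     ] [ 0.64938562 -0.24272931  0.008     ] 77.14116314295082
t 5.85 q6 -2.0 z 0.3239 shift [-18.2 -65.4  73.9] turn [ 0.    -0.     0.003] [ 0.     0.    -3.139]
```

>>> arm_command(
  increments=[0, 0, 0, -10, -32.5, 0, 1, 0, 0, 0, -10, -32.5, 0, 1, 0, 0, 0, 0, 0, 35, 1, 0, 0, 0, 0, 0, 35, 1, 0, 0, 0, 0, 0, 35, 1, 0, 0, 0, 0, 0, 8, 1, 0, 0, 0, 0, 0, 8, 1, 0, 0, 0, 0, 0, 8, 1, 0, 0, 0, 0, 0, 5, 1, 0, 0, 0, 0, 0, 3, 1, 0, 0, 0, 0, 0, 0, 1, 0, 0, 0, 0, 0, 0, 1],
)

```text
clock: 7.05
tool_pos: [0.5496, -0.3738, 0.188]
ee_rot: [0.001, 0.113, 0.994, -0.001]
ft_force: [0.0, -0.4, 0.4]
grip_width: 0.136
grasp_force: 59.4
```

>>> arm_command(
  increments=[0, 0, 0, 0, 0, 1.5, 1, 0, 0, 0, 0, 0, 0, 0.7, 0, 0, 0, 0, 0, 0, 0.5, 0, 0, 0, 0, 0, 0, 0.3, 0, 0, 0, 0, 0, 0, 0.1, 0, 0, 0, 0, 0, -10, 0, 0, 0, 0, 0, 0, -30, 0, 0, 0, 0, 0, 0, -40, 0, 0, 0, 0, 0, 0, -40, 0, 0, 0, 0, 0, 0, -40, 0, 0, 0, 0, 0, 0, 0, 0],
)

```text
clock: 8.15
tool_pos: [0.5511, -0.375, 0.3551]
ee_rot: [0.007, 0.113, 0.994, -0.005]
ft_force: [0.7, -0.3, 0.8]
grip_width: 0.501
grasp_force: 0.0
```

Run:
```python
from h import *
c=camera_params('wrist');p,d=snapshot('wrist');np.savez('pics/w4.npz',p=p,d=d,**c)
cv2.imwrite('pics/w4.png',cv2.resize(p[:,:,::-1],(800,600),interpolation=cv2.INTER_CUBIC))
print('dbl, long axis -49.4 -> close 40.6');go(.4688,.0541,.30,40.6)
```

```text
dbl, long axis -49.4 -> close 40.6
t 8.2 q6 -2.07 z 0.3514 shift [176.2 399.4  47.9] turn [-0.002  0.01   0.636] [-1.300e-02 -2.000e-03 -2.506e+00]
```

View pics/w4.png

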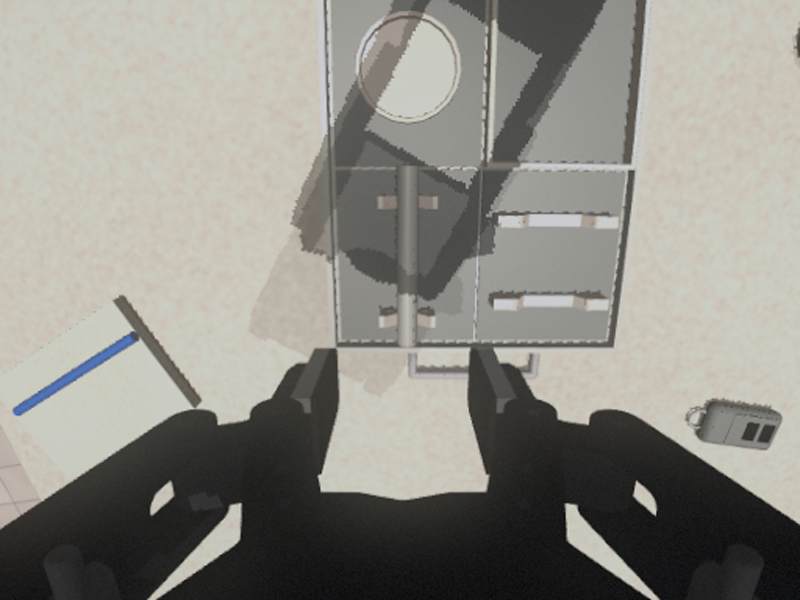

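The rod lies in both notches, from (407,165) to (406,347), with the ribs at rows 202 and 318. The cylinder-rest notch centres are at about (555,220) and (549,301). Next is the double cylinder.

>>> arm_command(
  increments=[0, 0, 0, 17.6, 40, 4.8, -0.3, 0, 0, 0, 17.6, 40, 4.8, -0.3, 0, 0, 0, 17.6, 40, 4.8, -0.3, 0, 0, 0, 17.6, 40, 4.8, -0.3, 0, 0, 0, 17.6, 40, 4.8, -0.3, 0, 0, 0, 17.6, 40, 4.8, -0.3, 0, 0, 0, 17.6, 40, 4.8, -0.3, 0, 0, 0, 17.6, 40, 4.8, -0.3, 0, 0, 0, 17.6, 40, 4.8, -0.3, 0, 0, 0, 17.6, 40, 4.8, -0.3, 0, 0, 0.15, 0, 0, 0, -0.3, 0, 0, 0.15, 0, 0, 0, -0.3],
)

```text
clock: 9.4
tool_pos: [0.4662, 0.0576, 0.2961]
ee_rot: [-0.002, 0.262, 0.965, -0.0]
ft_force: [-0.4, 0.0, 0.4]
grip_width: 0.65
grasp_force: 0.0
```

>>> arm_command(
  increments=[0, 0, 0.15, 0, 0, 0, -0.3, 0, 0, 0.15, 0, 0, 0, -0.3, 0, 0, 0.036, 0, 0, 0, -0.3, 0, 0, 0, 0, 0, 0, -0.3],
)

```text
clock: 9.8
tool_pos: [0.4669, 0.0559, 0.2964]
ee_rot: [-0.001, 0.418, 0.908, -0.0]
ft_force: [0.9, -0.5, 0.4]
grip_width: 0.648
grasp_force: 0.0
```

Run:
```python
from h import *
go(.4688,.0541,.30,40.6)
c=camera_params('wrist');p,d=snapshot('wrist');np.savez('pics/w5.npz',p=p,d=d,**c)
cv2.imwrite('pics/w5.png',cv2.resize(p[:,:,::-1],(800,600),interpolation=cv2.INTER_CUBIC))
n=np.load('pics/w4.npz');W=lambda u,v,z:at(n,(u+.5)*.64-.5,(v+.5)*.64-.5,z)
a,b=W(555.5,219,.023),W(549.5,300,.023);d=a-b;print('cylrest',(a+b)/2,np.hypot(*d[:2]),np.degrees(np.arctan2(d[1],d[0])))
print('dish',W(408.5,67,.013))
```

```text
t 9.8 q6 -0.77 z 0.2964 shift [-2.6  0.2 -3.6] turn [-0.002 -0.002 -0.   ] [-3.000e-03  3.000e-03  3.141e+00]
cylrest [ 0.57055921 -0.28111939  0.023     ] 0.0546233176127687 167.64697462560298
dish [ 0.43225636 -0.34723717  0.013     ]
```

View pics/w5.png

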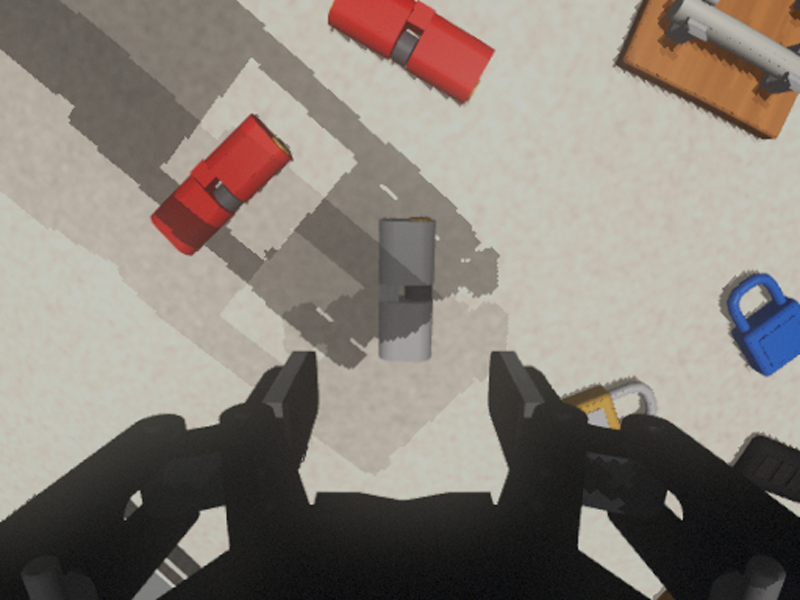

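Run:
```python
from h import *
n=np.load('pics/w5.npz');W=lambda u,v,z:at(n,(u+.5)*.64-.5,(v+.5)*.64-.5,z)
a,b=W(407.5,220,.0085),W(405.5,359,.0085);d=a-b;m=(a+b)/2;print(m,np.hypot(*d[:2]),np.degrees(np.arctan2(d[1],d[0])))
go(m[0],m[1],.177,np.degrees(np.arctan2(d[1],d[0]))-90)
```

```text
[0.46969704 0.05422872 0.0085    ] 0.08217151560444116 129.91008735137478
t 9.85 q6 -0.77 z 0.2966 shift [ -3.2   1.1 119.6] turn [-0.002 -0.002  0.012] [ 3.000e-03 -3.000e-03 -3.129e+00]
```

>>> arm_command(
  increments=[0, 0, 0.012, -3.2, 1.1, 35, -0.3, 0, 0, 0, 0, 0, 35, -0.3, 0, 0, 0, 0, 0, 30, -0.3, 0, 0, 0, 0, 0, 12, -0.3, 0, 0, 0, 0, 0, 7.5, -0.3, 0, 0, 0, 0, 0, 0, 0, 0, 0, 0, 0, 0, 0, 0.2, 0, 0, 0, 0, 0, 0, 0.5, 0, 0, 0, 0, 0, 0, 1, 0, 0, 0, 0, 0, 0, 1, 0, 0, 0, 0, 0, 0, 1, 0, 0, 0, 0, 0, 0, 1],
  squeeze=60,
)

```text
clock: 11.05
tool_pos: [0.4715, 0.054, 0.1798]
ee_rot: [0.001, 0.423, 0.906, 0.0]
ft_force: [-1.2, -0.6, 6.7]
grip_width: 0.33
grasp_force: 59.4
```

>>> arm_command(
  increments=[0, 0, 0, 0, 0, -10, 1, 0, 0, 0, 0, 0, -30, 1, 0, 0, 0, 0, 0, -40, 1, 0, 0, 0, 0, 0, -40, 1, 0, 0, 0, 0, 0, -20, 1, 0, 0, 0, 0, 0, 0, 1],
)

```text
clock: 11.65
tool_pos: [0.4721, 0.0541, 0.3224]
ee_rot: [0.004, 0.424, 0.906, 0.002]
ft_force: [0.2, 0.0, -2.5]
grip_width: 0.336
grasp_force: 59.7
```

Run:
```python
from h import *
go(.5715,-.2805,.30,77)
c=camera_params('wrist');p,d=snapshot('wrist');np.savez('pics/w6.npz',p=p,d=d,**c)
cv2.imwrite('pics/w6.png',cv2.resize(p[:,:,::-1],(800,600),interpolation=cv2.INTER_CUBIC))
```

```text
t 11.65 q6 -0.76 z 0.3224 shift [-320.3 -138.4   23.6] turn [ 0.005  0.009 -0.648] [ 0.011 -0.006  2.494]
```

View pics/w6.png

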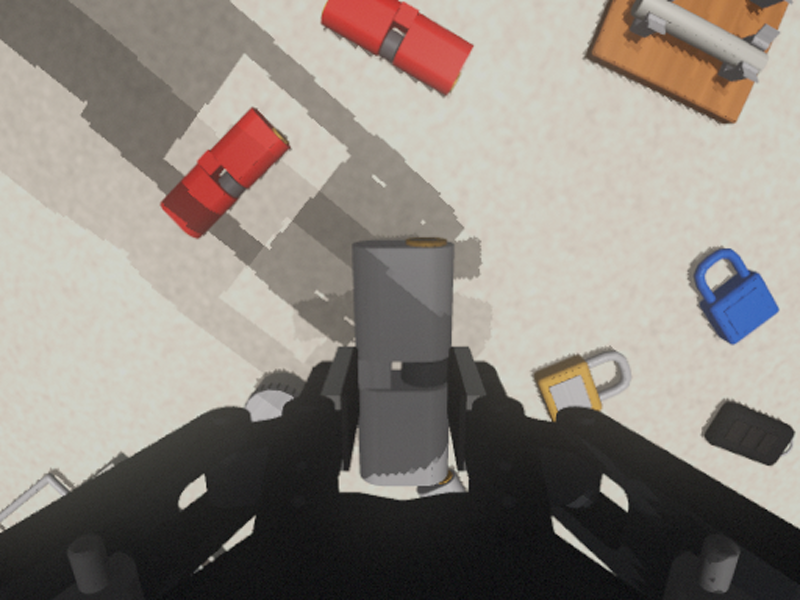

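The double cylinder is held, running from rows 242 to 485 at column 404. I'll check its height and pitch.

Run:
```python
from h import *
n=np.load('pics/w6.npz');d=n['d']
for v in (246,280,320,350,400,430,465,483):
    uu,vv=404*.64-.3,v*.64-.3
    z=np.median(d[int(vv)-1:int(vv)+2,int(uu)-1:int(uu)+2]);r=ray(n,uu,vv);print(v,n['eye']+r*z)
```

```text
246 [0.44613351 0.08673247 0.15450728]
280 [0.45190008 0.07976541 0.16001101]
320 [0.45966506 0.07048151 0.16046141]
350 [0.46588366 0.0630557  0.16017932]
400 [0.47664039 0.05020131 0.16040846]
430 [0.48353317 0.04196691 0.16039746]
465 [0.49196983 0.03188723 0.16047319]
483 [0.49647961 0.02649855 0.16056892]
```

>>> arm_command(
  increments=[0, 0, 0, -40, -17.3, 0, 1, 0, 0, 0, -40, -17.3, 0, 1, 0, 0, 0, -40, -17.3, 0, 1, 0, 0, 0, -40, -17.3, 0, 1, 0, 0, 0, -40, -17.3, 0, 1, 0, 0, 0, -40, -17.3, 0, 1, 0, 0, 0, -40, -17.3, 0, 1, 0, 0, 0, -40, -17.3, 0, 1, 0, 0, -0.15, 0, 0, 0, 1, 0, 0, -0.15, 0, 0, 0, 1, 0, 0, -0.15, 0, 0, 0, 1, 0, 0, -0.15, 0, 0, 0, 1],
)

```text
clock: 12.9
tool_pos: [0.5685, -0.2798, 0.3144]
ee_rot: [-0.003, 0.134, 0.991, 0.001]
ft_force: [-0.7, 0.7, -2.6]
grip_width: 0.331
grasp_force: 59.7
```

>>> arm_command(
  increments=[0, 0, -0.048, 0, 0, 0, 1, 0, 0, 0, 0, 0, 0, 1, 0, 0, 0, 0, 0, 0, 1],
)

```text
clock: 13.2
tool_pos: [0.569, -0.2798, 0.3158]
ee_rot: [-0.002, 0.114, 0.994, 0.001]
ft_force: [-0.1, -0.5, -2.6]
grip_width: 0.328
grasp_force: 59.7
```

```bash
python3 -c "
from h import *
go(.5738,-.2811,.194,77)"
```

```text
t 13.2 q6 -1.94 z 0.3158 shift [ -5.5  -0.4 121.8] turn [ 0.001 -0.004 -0.001] [-6.000e-03 -2.000e-03  3.141e+00]
```

>>> arm_command(
  increments=[0, -0.004, 0, -5.5, -0.4, 35, 1, 0, 0, 0, 0, 0, 35, 1, 0, 0, 0, 0, 0, 25, 1, 0, 0, 0, 0, 0, 8, 1, 0, 0, 0, 0, 0, 8, 1, 0, 0, 0, 0, 0, 6, 1, 0, 0, 0, 0, 0, 4.5, 1, 0, 0, 0, 0, 0, 0, 1, 0, 0, 0, 0, 0, 0, 1],
)

```text
clock: 14.1
tool_pos: [0.5755, -0.2821, 0.1975]
ee_rot: [0.003, 0.113, 0.994, -0.001]
ft_force: [0.3, 0.2, -2.0]
grip_width: 0.334
grasp_force: 59.7
```

>>> arm_command(
  increments=[0, 0, 0, 1.5, -0.5, 1.5, 1, 0, 0, 0, 0, 0, 1.5, 1, 0, 0, 0, 0, 0, 0, 1, 0, 0, 0, 0, 0, 0, 1],
)

```text
clock: 14.5
tool_pos: [0.5736, -0.2821, 0.1936]
ee_rot: [0.002, 0.113, 0.994, -0.0]
ft_force: [-0.1, -0.5, -2.4]
grip_width: 0.328
grasp_force: 59.7
```

Still carrying the weight, so I'll lower it a bit more and release.

>>> arm_command(
  increments=[0, 0, 0, 0, 0, 1.5, 1, 0, 0, 0, 0, 0, 1, 1, 0, 0, 0, 0, 0, 0, 1, 0, 0, 0, 0, 0, 0, 1],
)

```text
clock: 14.9
tool_pos: [0.5738, -0.2821, 0.1933]
ee_rot: [0.002, 0.113, 0.994, -0.0]
ft_force: [-4.7, 2.1, 8.8]
grip_width: 0.329
grasp_force: 60.9
```

Contact on the ribs. Releasing and retreating.

>>> arm_command(
  increments=[0, 0, 0, 0, 0, 0, 0.2, 0, 0, 0, 0, 0, 0, 0, 0, 0, 0, 0, 0, 0, -0.2, 0, 0, 0, 0, 0, 0, -0.3, 0, 0, 0, 0, 0, -10, -0.3, 0, 0, 0, 0, 0, -30, -0.3, 0, 0, 0, 0, 0, -40, -0.3, 0, 0, 0, 0, 0, -40, -0.3, 0, 0, 0, 0, 0, 0, -0.3],
)

```text
clock: 15.8
tool_pos: [0.5756, -0.2835, 0.32]
ee_rot: [0.009, 0.113, 0.994, -0.004]
ft_force: [0.5, -0.9, 0.9]
grip_width: 0.652
grasp_force: 0.0
```

Run:
```python
from h import *
c=camera_params('wrist');p,d=snapshot('wrist');np.savez('pics/w7.npz',p=p,d=d,**c)
cv2.imwrite('pics/w7.png',cv2.resize(p[:,:,::-1],(800,600),interpolation=cv2.INTER_CUBIC))
go(.6104,.0628,.30,154.5)
```

```text
t 15.85 q6 -1.94 z 0.3167 shift [ 43.1 344.9  14.8] turn [-0.012  0.009 -1.352] [0.009 0.013 1.789]
```

View pics/w7.png

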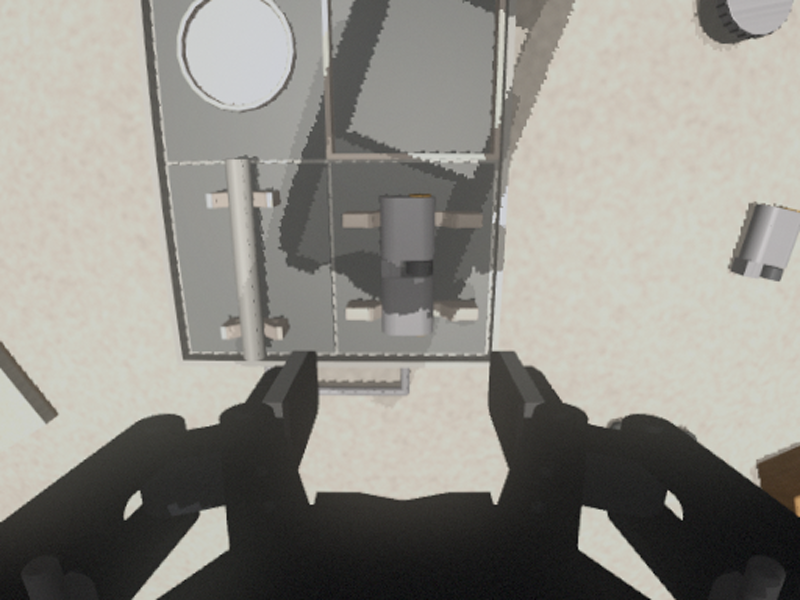

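The double cylinder lies on both ribs, rows 195–335 with ribs at 219 and 310. The rod is still in place. Next is the padlock.

>>> arm_command(
  increments=[0, 0, 0, 5.4, 43.1, 0, -0.5, 0, 0, 0, 5.4, 43.1, 0, -0.5, 0, 0, 0, 5.4, 43.1, 0, -0.5, 0, 0, 0, 5.4, 43.1, 0, -0.5, 0, 0, 0, 5.4, 43.1, 0, -0.5, 0, 0, 0, 5.4, 43.1, 0, -0.5, 0, 0, 0, 5.4, 43.1, 0, -0.5, 0, 0, 0, 5.4, 43.1, 0, -0.5],
)

```text
clock: 16.65
tool_pos: [0.6079, 0.0655, 0.3096]
ee_rot: [0.001, 0.113, 0.994, -0.0]
ft_force: [0.9, -0.6, -0.5]
grip_width: 0.751
grasp_force: 0.0
```

>>> arm_command(
  increments=[0, 0, 0.149, 0, 0, 0, -0.5, 0, 0, 0.149, 0, 0, 0, -0.5, 0, 0, 0.149, 0, 0, 0, -0.5, 0, 0, 0.149, 0, 0, 0, -0.5, 0, 0, 0.149, 0, 0, 0, -0.5, 0, 0, 0.149, 0, 0, 0, -0.5, 0, 0, 0.149, 0, 0, 0, -0.5, 0, 0, 0.149, 0, 0, 0, -0.5, 0, 0, 0.149, 0, 0, 0, -0.5, 0, 0, 0.149, 0, 0, 0, -0.5, 0, 0, 0.149, 0, 0, 0, -0.5, 0, 0, 0.149, 0, 0, 0, -0.5],
)

```text
clock: 17.85
tool_pos: [0.6079, 0.0637, 0.3094]
ee_rot: [0.001, 0.847, 0.531, 0.0]
ft_force: [-1.0, -0.6, 0.8]
grip_width: 0.752
grasp_force: 0.0
```

Run:
```python
from h import *
go(.6104,.0628,.30,154.5)
c=camera_params('wrist');p,d=snapshot('wrist');np.savez('pics/w8.npz',p=p,d=d,**c)
cv2.imwrite('pics/w8.png',cv2.resize(p[:,:,::-1],(800,600),interpolation=cv2.INTER_CUBIC))
h=cv2.cvtColor(p,cv2.COLOR_RGB2HSV);m=((h[:,:,0]>12)&(h[:,:,0]<32)&(h[:,:,1]>110)).astype(np.uint8)
cs,_=cv2.findContours(m,cv2.RETR_EXTERNAL,cv2.CHAIN_APPROX_NONE)
for k in cs:
    if cv2.contourArea(k)>300:
        (cx,cy),sz,a=cv2.minAreaRect(k);bx=cv2.boxPoints(((cx,cy),sz,a))
        P=np.array([at(c,*q,.015)[:2] for q in bx]);print(cx,cy,sz,a,'ctr',P.mean(0),P.tolist())
```

```text
t 17.85 q6 0.41 z 0.3094 shift [0.2 2.6 9.4] turn [ 1.000e-03 -2.000e-03  3.136e+00] [ 0.001  0.    -0.005]
262.0 177.5 (37.0, 42.0) 90.0 ctr [0.61296689 0.06440072] [[0.6035147892156861, 0.08812469584188679], [0.6373116992448936, 0.0718020808029666], [0.6229714736045999, 0.04040010392176609], [0.5880696075160091, 0.057275993056103924]]
476.5 146.5 (149.0, 69.0) 90.0 ctr [8.05828069e-01 2.54734636e-04] [[0.7939300039210296, 0.08166702969278761], [0.8556524768784293, 0.05562137521425277], [0.8208814063118983, -0.08524879203983121], [0.7528483869991798, -0.05102067432336646]]
69.55801391601562 35.102203369140625 (34.860496520996094, 108.9669189453125) 41.987213134765625 ctr [0.51829231 0.24769256] [[0.4663748587375959, 0.2500757351682139], [0.5594963821230967, 0.27296137662350295], [0.5699276458091934, 0.24632974980898437], [0.47737033376119875, 0.22140337077440037]]
21.5 16.0 (32.0, 43.0) 90.0 ctr [0.48897595 0.28344978] [[0.4780979486779273, 0.30561751880552734], [0.5138239850207913, 0.2837917032473409], [0.5001702859924283, 0.2616006588275514], [0.4638115999217816, 0.2827892284866905]]
```

View pics/w8.png

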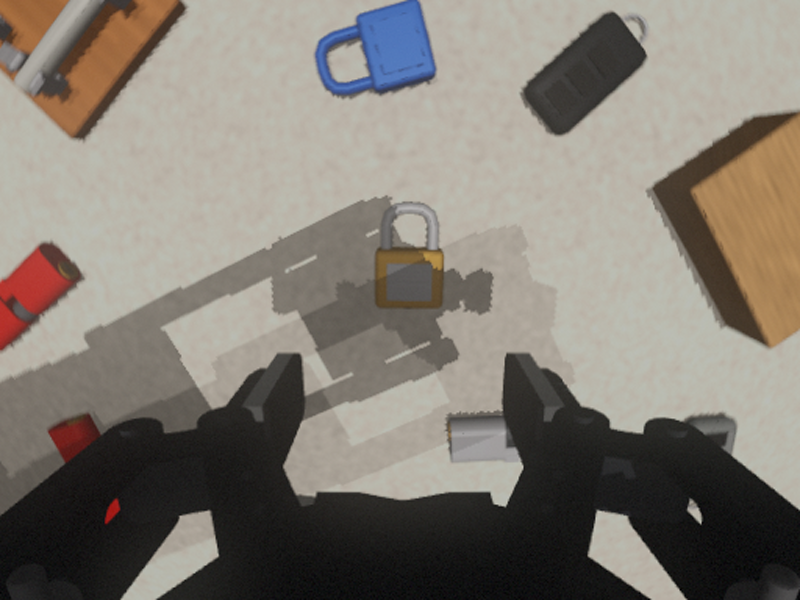

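The padlock body is centred at (409,278) with its shackle away from the gripper, aligned. The blue padlock at (400,45) is well clear, and so is the half cylinder at (485,438).

```bash
python3 -c "
from h import *
go(.6130,.0644,.178,154.5)"
```

```text
t 17.9 q6 0.42 z 0.3094 shift [  2.8   4.1 131.4] turn [ 0.000e+00 -2.000e-03  3.133e+00] [ 0.001  0.    -0.009]
```

>>> arm_command(
  increments=[0, 0, -0.009, 2.8, 4.1, 40, -0.5, 0, 0, 0, 0, 0, 40, -0.5, 0, 0, 0, 0, 0, 30, -0.5, 0, 0, 0, 0, 0, 13, -0.5, 0, 0, 0, 0, 0, 7.5, -0.5, 0, 0, 0, 0, 0, 0, -0.2, 0, 0, 0, 0, 0, 0, 0, 0, 0, 0, 0, 0, 0, 0.3, 0, 0, 0, 0, 0, 0, 1, 0, 0, 0, 0, 0, 0, 1, 0, 0, 0, 0, 0, 0, 1, 0, 0, 0, 0, 0, 0, 1],
  squeeze=50,
)

```text
clock: 19.1
tool_pos: [0.6151, 0.0644, 0.1825]
ee_rot: [0.003, 0.843, 0.538, 0.003]
ft_force: [0.3, 0.2, 6.2]
grip_width: 0.447
grasp_force: 51.0
```

>>> arm_command(
  increments=[0, 0, 0, 0, 0, -10, 1, 0, 0, 0, 0, 0, -30, 1, 0, 0, 0, 0, 0, -40, 1, 0, 0, 0, 0, 0, -40, 1, 0, 0, 0, 0, 0, -20, 1, 0, 0, 0, 0, 0, 0, 1],
)

```text
clock: 19.7
tool_pos: [0.6148, 0.0645, 0.3253]
ee_rot: [0.004, 0.843, 0.538, 0.005]
ft_force: [-0.7, -0.4, -1.1]
grip_width: 0.446
grasp_force: 50.6
```

Run:
```python
from h import *
go(.4554,-.2532,.30,77)
c=camera_params('wrist');p,d=snapshot('wrist');np.savez('pics/w9.npz',p=p,d=d,**c)
for uu in (250,258,266):
  for vv in range(140,312,14):
    z=d[vv,uu];r=ray(c,uu,vv);w=c['eye']+r*z
    if w[2]>.08: print(uu,vv,w,p[vv,uu])
```

```text
t 19.7 q6 0.4 z 0.3253 shift [-355.4  -11.    23.6] turn [ 0.013  0.008 -1.779] [ 0.007 -0.012  1.363]
250 168 [0.62903047 0.0990212  0.15358637] [119 114 110]
250 210 [0.62013222 0.08013821 0.15508293] [74 59 37]
250 224 [0.61768611 0.07484628 0.15908492] [102  78  44]
250 238 [0.61455741 0.06822497 0.15931181] [91 90 88]
250 252 [0.61143666 0.06161154 0.15994848] [91 90 88]
250 266 [0.60811375 0.05458885 0.16007954] [91 88 87]
258 210 [0.62386328 0.07879139 0.15613668] [75 61 40]
258 224 [0.62121225 0.07316831 0.1590379 ] [101  79  44]
258 238 [0.6180504  0.06634768 0.15884757] [90 88 88]
258 252 [0.61500973 0.05982267 0.15976325] [90 88 88]
258 266 [0.6117773  0.05286588 0.16009018] [91 89 88]
266 168 [0.63602995 0.09575606 0.15360912] [117 112 108]
266 210 [0.62748157 0.07728125 0.15663031] [77 60 38]
266 224 [0.62481375 0.07169388 0.15953662] [102  78  44]
266 238 [0.62180752 0.06512478 0.15993977] [94 92 91]
266 252 [0.61835243 0.05736582 0.15821049] [91 89 88]
266 266 [0.61546204 0.05119364 0.16020616] [91 88 87]
```

>>> arm_command(
  increments=[0, 0, 0, -39.8, -2.7, 0, 1, 0, 0, 0, -39.8, -2.7, 0, 1, 0, 0, 0, -39.8, -2.7, 0, 1, 0, 0, 0, -39.8, -2.7, 0, 1, 0, 0, 0, -39.8, -2.7, 0, 1, 0, 0, 0, -39.8, -2.7, 0, 1, 0, 0, 0, -39.8, -2.7, 0, 1, 0, 0, 0, -39.8, -2.7, 0, 1, 0, 0, 0, -39.8, -2.7, 0, 1],
)

```text
clock: 20.65
tool_pos: [0.4385, -0.2506, 0.3173]
ee_rot: [-0.001, 0.843, 0.538, 0.001]
ft_force: [-0.1, -0.9, -1.6]
grip_width: 0.447
grasp_force: 50.7
```

>>> arm_command(
  increments=[0, 0, 0.149, 0, 0, 0, 1, 0, 0, 0.149, 0, 0, 0, 1, 0, 0, 0.149, 0, 0, 0, 1, 0, 0, 0.149, 0, 0, 0, 1, 0, 0, 0.149, 0, 0, 0, 1, 0, 0, 0.149, 0, 0, 0, 1, 0, 0, 0.149, 0, 0, 0, 1, 0, 0, 0.149, 0, 0, 0, 1, 0, 0, 0.149, 0, 0, 0, 1, 0, 0, 0.022, 0, 0, 0, 1, 0, 0, 0, 0, 0, 0, 1],
)

```text
clock: 21.75
tool_pos: [0.4398, -0.2496, 0.3182]
ee_rot: [-0.001, 0.994, -0.112, 0.0]
ft_force: [0.1, 1.0, -0.9]
grip_width: 0.443
grasp_force: 50.6
```

```bash
python3 -c "
from h import *
go(.4422,-.2502,.19,77)"
```

```text
t 21.75 q6 1.11 z 0.3182 shift [  2.4   0.3 128.2] turn [ 1.000e-03 -3.000e-03 -3.139e+00] [-0.002 -0.001  0.002]
```

>>> arm_command(
  increments=[0, 0, 0, 2.4, 0.3, 40, 1, 0, 0, 0, 0, 0, 40, 1, 0, 0, 0, 0, 0, 25, 1, 0, 0, 0, 0, 0, 8, 1, 0, 0, 0, 0, 0, 6, 1, 0, 0, 0, 0, 0, 4, 1, 0, 0, 0, 0, 0, 2, 1, 0, 0, 0, 0, 0, 0, 1, 0, 0, 0, 0, 0, 0, 1],
)

```text
clock: 22.65
tool_pos: [0.4437, -0.2514, 0.196]
ee_rot: [0.001, 0.994, -0.113, 0.003]
ft_force: [-0.2, -0.4, -0.9]
grip_width: 0.45
grasp_force: 50.6
```

>>> arm_command(
  increments=[0, 0, 0, 0, 0, 1.5, 1, 0, 0, 0, 0, 0, 1.5, 1, 0, 0, 0, 0, 0, 0, 1, 0, 0, 0, 0, 0, 0, 1],
)

```text
clock: 23.05
tool_pos: [0.4432, -0.251, 0.192]
ee_rot: [0.0, 0.994, -0.113, 0.002]
ft_force: [-0.3, -0.4, 0.1]
grip_width: 0.447
grasp_force: 50.6
```

>>> arm_command(
  increments=[0, 0, 0, 0, 0, 1.5, 1, 0, 0, 0, 0, 0, 1, 1, 0, 0, 0, 0, 0, 0, 1, 0, 0, 0, 0, 0, 0, 1],
)

```text
clock: 23.45
tool_pos: [0.4433, -0.2511, 0.1896]
ee_rot: [0.0, 0.994, -0.113, 0.002]
ft_force: [-1.2, 1.4, 0.2]
grip_width: 0.443
grasp_force: 50.8
```

>>> arm_command(
  increments=[0, 0, 0, 0, 0, 1, 1, 0, 0, 0, 0, 0, 0, 1, 0, 0, 0, 0, 0, 0, 0.05, 0, 0, 0, 0, 0, 0, -0.05, 0, 0, 0, 0, 0, 0, -0.15, 0, 0, 0, 0, 0, 0, -0.15, 0, 0, 0, 0, 0, -10, -0.15, 0, 0, 0, 0, 0, -30, -0.15, 0, 0, 0, 0, 0, -40, -0.15, 0, 0, 0, 0, 0, -40, -0.15, 0, 0, 0, 0, 0, 0, -0.15],
)

```text
clock: 24.55
tool_pos: [0.445, -0.2527, 0.3158]
ee_rot: [0.004, 0.994, -0.113, 0.008]
ft_force: [1.1, -0.5, 1.3]
grip_width: 0.576
grasp_force: 0.0
```

Run:
```python
from h import *
s=telemetry.read_state();print(np.degrees(2*np.arctan2(s['ee_rot'][2],s['ee_rot'][1])))
go(.4675,-.0669,.30,77)
```

```text
-13.008134217294511
t 24.55 q6 1.11 z 0.3158 shift [ -20.2 -186.2   14.3] turn [-0.027 -0.01   3.141] [ 0.006 -0.017 -0.   ]
```

>>> arm_command(
  increments=[0, 0, 0, -4, -37.2, 0, -0.4, 0, 0, 0, -4, -37.2, 0, -0.4, 0, 0, 0, -4, -37.2, 0, -0.4, 0, 0, 0, -4, -37.2, 0, -0.4, 0, 0, 0, -4, -37.2, 0, -0.4, 0, 0, 0, 0, 0, 0, -0.4, 0, 0, 0, 0, 0, 0, -0.4],
)

```text
clock: 25.25
tool_pos: [0.465, -0.0645, 0.3083]
ee_rot: [0.0, 0.994, -0.112, 0.002]
ft_force: [0.3, -0.7, -0.2]
grip_width: 0.696
grasp_force: 0.0
```

Run:
```python
from h import *
c=camera_params('wrist');p,d=snapshot('wrist')
P=[]
for v in range(100,384,2):
  for u in range(0,512,2):
    if d[v,u]>0:
      w=c['eye']+ray(c,u,v)*d[v,u]
      if .024<w[2]<.033 and np.hypot(w[0]-.4675,w[1]+.0669)<.04: P.append(w)
P=np.array(P);(x,y),r=cv2.minEnclosingCircle(P[:,:2].astype(np.float32));print(len(P),P.mean(0),x,y,r)
go(P[:,0].mean(),P[:,1].mean(),.182,77)
```

```text
412 [ 0.46837811 -0.06655695  0.02860368] 0.46794649958610535 -0.06662321835756302 0.02048828825354576
t 25.3 q6 1.47 z 0.3084 shift [  3.    0.4 126.4] turn [ 6.000e-03  1.000e-03 -3.141e+00] [ 0.001 -0.004  0.   ]
```

>>> arm_command(
  increments=[0, -0.004, 0, 3, 0.4, 40, -0.4, 0, 0, 0, 0, 0, 40, -0.4, 0, 0, 0, 0, 0, 25, -0.4, 0, 0, 0, 0, 0, 12, -0.4, 0, 0, 0, 0, 0, 7, -0.4, 0, 0, 0, 0, 0, 0, -0.2, 0, 0, 0, 0, 0, 0, 0, 0, 0, 0, 0, 0, 0, 0.3, 0, 0, 0, 0, 0, 0, 1, 0, 0, 0, 0, 0, 0, 1, 0, 0, 0, 0, 0, 0, 1, 0, 0, 0, 0, 0, 0, 1],
  squeeze=35,
)

```text
clock: 26.5
tool_pos: [0.4692, -0.0667, 0.186]
ee_rot: [0.001, 0.994, -0.113, 0.002]
ft_force: [0.2, -1.3, 7.3]
grip_width: 0.441
grasp_force: 35.4
```

>>> arm_command(
  increments=[0, 0, 0, 0, 0, -10, 1, 0, 0, 0, 0, 0, -30, 1, 0, 0, 0, 0, 0, -40, 1, 0, 0, 0, 0, 0, -40, 1, 0, 0, 0, 0, 0, 0, 1],
)

```text
clock: 27.0
tool_pos: [0.4706, -0.0669, 0.311]
ee_rot: [0.001, 0.994, -0.113, 0.007]
ft_force: [1.3, -0.6, 0.3]
grip_width: 0.438
grasp_force: 35.3
```

Run:
```python
from h import *
go(.433,-.3472,.195,77)
s=telemetry.read_state();t=s['tool_pos']
c=camera_params('wrist');p,d=snapshot('wrist')
P=[]
for v in range(100,384,2):
  for u in range(0,512,2):
    if d[v,u]>0:
      w=c['eye']+ray(c,u,v)*d[v,u]
      if w[2]>t[2]-.19 and w[2]<t[2]-.13 and np.hypot(w[0]-t[0],w[1]-t[1])<.019: P.append(w)
P=np.array(P);A=np.c_[P[:,:2]-t[:2],np.ones(len(P))]
print(len(P),t,P.mean(0),P[:,:2].min(0)-t[:2],P[:,:2].max(0)-t[:2],np.percentile(P[:,2],[5,50,95]),np.linalg.lstsq(A,P[:,2],rcond=None)[0])
```

```text
t 27.0 q6 1.47 z 0.311 shift [ 24.8 281.5 116.7] turn [ 2.100e-02  2.000e-03 -3.141e+00] [ 0.001 -0.013  0.   ]
1202 [ 0.4706381  -0.06689311  0.31104684] [ 0.47144916 -0.06620791  0.1543426 ] [-0.01865702 -0.01895391] [0.01893854 0.01893628] [0.15258496 0.15361692 0.15780867] [0.02302284 0.13113781 0.15423407]
```

>>> arm_command(
  increments=[0, 0, 0, 3.5, 40.2, 0, 1, 0, 0, 0, 3.5, 40.2, 0, 1, 0, 0, 0, 3.5, 40.2, 0, 1, 0, 0, 0, 3.5, 40.2, 0, 1, 0, 0, 0, 3.5, 40.2, 0, 1, 0, 0, 0, 3.5, 40.2, 0, 1, 0, 0, 0, 3.5, 40.2, 0, 1, 0, 0, 0, 0, 0, 0, 1, 0, 0, 0, 0, 0, 0, 1],
)

```text
clock: 27.95
tool_pos: [0.4278, -0.3461, 0.3028]
ee_rot: [-0.001, 0.993, -0.114, -0.001]
ft_force: [0.1, -0.3, -1.7]
grip_width: 0.437
grasp_force: 35.5
```

```bash
python3 -c "
from h import *
go(.433,-.3472,.196,77)"
```

```text
t 27.95 q6 0.96 z 0.3028 shift [  5.6   0.2 106.7] turn [0.005 0.004 3.139] [-0.003  0.003 -0.002]
```

>>> arm_command(
  increments=[-0.003, 0.003, 0, 4.5, 0, 40, 1, 0, 0, 0, 0, 0, 35, 1, 0, 0, 0, 0, 0, 15, 1, 0, 0, 0, 0, 0, 8, 1, 0, 0, 0, 0, 0, 5, 1, 0, 0, 0, 0, 0, 2, 1, 0, 0, 0, 0, 0, 0, 1, 0, 0, 0, 0, 0, 0, 1],
)

```text
clock: 28.75
tool_pos: [0.4337, -0.3478, 0.2008]
ee_rot: [0.002, 0.994, -0.113, 0.002]
ft_force: [-0.7, 0.4, -0.9]
grip_width: 0.439
grasp_force: 35.5
```

>>> arm_command(
  increments=[0, 0, 0, 0, 0, 2, 1, 0, 0, 0, 0, 0, 1.5, 1, 0, 0, 0, 0, 0, 1, 1, 0, 0, 0, 0, 0, 0, 1, 0, 0, 0, 0, 0, 0, 1],
)

```text
clock: 29.25
tool_pos: [0.4332, -0.3474, 0.1952]
ee_rot: [0.002, 0.994, -0.113, 0.001]
ft_force: [-0.7, -0.2, 1.9]
grip_width: 0.434
grasp_force: 35.6
```

>>> arm_command(
  increments=[0, 0, 0, 0, 0, 0.5, 1, 0, 0, 0, 0, 0, 0, 0.05, 0, 0, 0, 0, 0, 0, -0.1, 0, 0, 0, 0, 0, 0, -0.3, 0, 0, 0, 0, 0, 0, -0.3, 0, 0, 0, 0, 0, -10, -0.3, 0, 0, 0, 0, 0, -30, -0.3, 0, 0, 0, 0, 0, -40, -0.3, 0, 0, 0, -40, 0, -40, -0.3, 0, 0, 0, -45, 0, 0, -0.3, 0, 0, 0, -30, 0, 0, -0.3, 0, 0, 0, 0, 0, 0, -0.3],
)

```text
clock: 30.45
tool_pos: [0.3228, -0.3206, 0.3097]
ee_rot: [0.001, 0.993, -0.114, 0.001]
ft_force: [-0.4, 0.2, -0.3]
grip_width: 0.65
grasp_force: 0.0
```

Run:
```python
from h import *
im=[]
for n in ('wrist','top'):
    p,d=snapshot(n);np.savez(f'pics/f_{n}.npz',p=p,d=d)
    if n=='top': p=p[130:265,325:445]; 
    im.append(cv2.resize(p[:,:,::-1],(450,600) if n=='top' else (0,0),interpolation=cv2.INTER_CUBIC) if n=='top' else cv2.resize(p[:,:,::-1],(800,600)))
cv2.imwrite('pics/fin_w.png',im[0]);cv2.imwrite('pics/fin_t.png',im[1])
cv2.imwrite('pics/fin.png',np.hstack([cv2.resize(im[0],(500,375)),cv2.resize(im[1],(281,375))]))
```

```text
(no output)
```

View pics/fin.png

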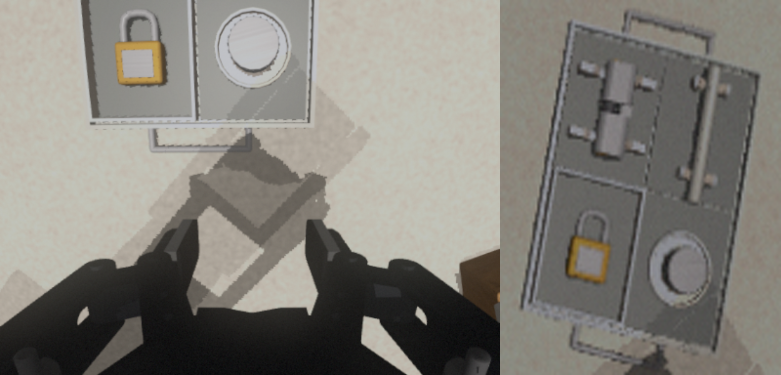

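The final views show all four items seated: padlock at (138,50), pot at (252,42) inside the dish at (253,48), and the cylinder and rod on their ribs in the right-hand view. The gripper is clear, so I'm handing the job in.

```bash
python3 -c "
from cell import bot
print(bot.sign_off())"
```

```text
the job is handed in; nothing more can be done
None
```

The tray is laid out and handed in at about 30 s on the robot's clock: the long rod, double cylinder, padlock and pin pot looked correctly seated in the last pictures, the short rod and half cylinder were not touched, and the sign-off returned no verdict.

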